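# Start a long coffee on the capsule machine

### The job

A capsule is already in the coffee machine and the mug stands under its spout: push the raised lid on top fully shut with your fingertips, then press the larger of the two round keys behind the lid lightly, all the way down, let it spring back and withdraw. The machine brews only with its lid shut, so do not press the large key before that; never press the small key, use no more than a light push, and leave the mug and the other things where they stand.

Things in the scene. Friction and masses are not known exactly. Their poses are not given: they have to be found in the camera images.
- coffee_machine: black capsule coffee machine, fixed to the worktop, 283 long x 120 wide x 210 high mm with the lid shut, clear water tank at the rear. Origin on the worktop below its middle; x points from its front (drip tray, spout) to its rear (tank), y to its left, z up. The front end of the tray is at x = -140, the brew head runs from x = -117 to +75, the tank from +77 to +143 (top 203). The flat black deck that carries the keys is at z = 195.
- lid (a joint): angle of the capsule lid in rad: 0 = shut flat (a hard stop), larger = more open, up to 1.25; it starts raised. A stiff hinge holds it wherever it is left; 2 to 4 N at the lip moves it.
- lid_hinge (a point): middle of the lid's hinge axis, 203 mm above the worktop, at x = -6 mm in the machine; the axis lies along the machine's y. x, y, z axes as the machine's. The lid runs from it towards the machine's front.
- lid_pad (a point): point on the upper face of the lid near its free end, 95 mm from the hinge axis and 7 mm above the lid's middle plane; it turns with the lid (its x axis points along the lid to the hinge, z out of the upper face). The lid is an aluminium plate 78 wide and 12 thick whose black lip (62 wide, 9 thick) ends 123 mm from the hinge. When raised its upper face looks to the machine's rear, towards the keys; shut, that face is 210 mm above the worktop.
- large_key (a joint): how far the large key is pressed, m: 0 = up, 0.005 = fully down. A spring returns it; 2 N starts it, 5 N holds it down.
- large_key_top (a point): centre of the top face of the large round key (28 mm in diameter), which stands 9 mm above the deck, 204 mm above the worktop. The two keys are of the same metal, side by side 56 mm apart, 42 mm behind the machine's origin; either may be on the left.
- small_key (a joint): how far the small key is pressed, m: 0 = up, 0.005 = fully down. Same spring. Not to be pressed.
- small_key_top (a point): centre of the top face of the small round key (18 mm in diameter), same height as the large one.
- mug: beige mug with a handle, 92 mm in diameter (123 with handle), 95 high, loose on the drip tray under the spout; origin at the centre of its underside.
- child_cup: plain tapered cup, 70 mm in diameter, 92 high, loose on the worktop left of the machine; origin at the centre of its underside.
- sugar_jar: glass jar, 83 mm in diameter, 185 high, loose on the worktop right of the machine; origin at the centre of its underside.
- teaspoon: steel teaspoon, 137 x 28 x 13 mm, loose on the worktop at the right front.
- capsule_a: spare coffee capsule, 37 mm in diameter, 28 high, loose on the worktop at the right front; origin at the centre of its underside.
- capsule_b: second spare coffee capsule, same size, beside the first.
Not all that is in view belongs to the job. What is shaped like the mug but pink is not meant.

How it is judged:
On the way, in this order (a step that is already met when the one before it is completed fails the run):
1. the lid is shut (value of joint lid below 0.08 rad), for 0.1 s.
2. the large key is pressed down (value of joint large_key above 0.004 m), for 0.1 s.
At the end, for the whole second after the job is handed in: The lid is shut (within 0.08 rad), the large key was pressed at least 4 of its 5 mm after that and both keys are up again (within 1 mm); the mug stands upright on the tray and it and the other loose things are within 12 mm of where they were (value of joint lid below 0.08 rad and value of joint each of large_key, small_key below 0.001 m and angle between mug's own z axis and vertical below 0.1 rad and distance of each of mug, child_cup, sugar_jar, teaspoon, capsule_a, capsule_b from where it was at the start of the episode below 0.012 m and linear speed of mug below 0.02 m/s); the robot touches nothing.
It fails at once if the large key is pressed while the lid is not shut (value of joint large_key above 0.0015 m and value of joint lid above 0.1 rad).
It fails at once if the small key is pressed (value of joint small_key above 0.0015 m).
It fails at once if the machine or its lid is pushed with more than 45 N (contact force between the arm and coffee_machine above 45 N).
It fails at once if the large key is pushed with more than 40 N (contact force between the arm and large_key_seat above 40 N).
It fails at once if the mug or another loose thing is moved or lifted (distance of any of mug, child_cup, sugar_jar, teaspoon, capsule_a, capsule_b from where it was at the start of the episode above 0.015 m).
It also fails if it takes over 45 s, if anything falls off the work surface, if the arm or the gripper's body presses on something with over 40 N, if the wrist force passes 120 N, or if a joint passes its speed limit or range.

### The arm

A 6-joint arm with a two-finger parallel gripper is mounted at the origin on a cart in front of the work surface, level with it; the furniture and walls round the work are solid. World frame = base frame: x ahead of the robot, y to its left, z up, the work surface at z = 0. Lengths are in m, angles in rad, forces in N, time in s.
With the tool pointing down it reaches from about 0.275 to 0.825 m from the base axis. Payload 4.9 kg.
Tool frame: the origin (TCP) lies midway between the tips of the shut fingers; the grasp point (between the pads) lies 19 mm behind it (grip_point_offset is the distance from the TCP to the grasp point, in m); z points along the fingers, y is the line along which they close (so a half turn about z gives the same grasp; the last joint's range is limited). The gripper opens to 85 mm and grips with 20 to 120 N. Pads are 22 mm wide; open, the fingers measure 114 mm over their backs; the gripper's body (76 mm by 85 mm) begins 54 mm behind the grasp point. The pads swing forward as they close: fully open they stand 13 mm farther back than shut.
Start: joints at [-1.324, 0.326, -0.193, 1.052, 0, 1.437], TCP at [0.204, -0.511, 0.231] pointing down, gripper open.
Joint ranges: [-2.65, 2.65], [-0.97, 1.79], [-1.3, 1.35], [-1.93, 2.1], [-1.47, 1.37], [-3.14, 3.14]. Speed limits (rad/s): [2.57, 2.57, 3.14, 3.14, 3.14, 3.14].

### API

Orientations are given as a rotation vector (axis times angle).
In Python, from cell import * gives the robot as it stands. Calls block until the motion is done:
- movep(position, orientation): joint-space move of the TCP to a pose.
- move_l(position, velocity=0.15, rot=None, until_force=None): straight line of the TCP; rot=None keeps the orientation; velocity is the mean speed in m/s. With until_force (N) it stops when the force on the tool has changed by that much, and returns True; else False.
- set_joints(angles): joint-space move.
- let_go() and grab(newtons=None): open the fingers fully, or close them until they stop; newtons is the grip in N (None keeps the last).
- sleep(seconds).
- ik(position, orientation): joint angles nearest the present ones, or None.
- get_state(): the state.
- grab_frame(name): name is "scene" or "top" or "wrist"; returns a dict with "img" (420x560x3 uint8, red, green, blue), "fx", "fy", "cx", "cy" (pixels), "cam_to_world" (4x4, takes a point from camera to world coordinates); the wrist camera has in their place "T_tool_cam" (4x4, takes a point from camera to tool coordinates, whose origin is the TCP and whose axes are the flange's). Camera axes: x right, y down, z forward; pixel columns grow to the right and rows downward; lengths in m; the calibration is good to about 2 mm. A picture is of the moment at which its call begins: read the wrist's pose just before it. There is no depth.
A pose or a line that the arm cannot do raises MotionError and nothing moves.
- sign_off(): hands the job in; it is judged then, once.
Trained networks look in the newest picture that a camera, given by its name, has taken for a name from the list of things; names that differ only in an ending like _2 or _b are one class to them, and where a whole thing is asked for, a point or a joint stands for the part that bears it (a point fixed in the world has none). Each returns a list of dicts, best first, with "score" (0 to 1); they miss things now and then, are a little off and sometimes report something else, mostly with a low value. They report only what shows in the picture. A call takes as long as a camera call. They do not tell look-alikes from the thing itself.
- spot_in(camera, name): "centre" ([column, row] in pixels, amid what is visible of it).
- silhouettes(camera, name): "mask" (420x560 bool, what is visible of it) and "centre" ([column, row] in pixels, amid what is visible of it).
- tip_of(camera, name): "centre" ([column, row] in pixels: a listed point, or the origin of a listed thing).
The state is a dict: "clock": time; "q": joint angles; "joint_velocities": joint speeds; "tau": joint torques, N m; "position": TCP position; "eef_rot": TCP orientation; "contact_force": force on the tool from outside, world axes, zero at the start; "wrist_torque": the same for the moment, N m; "finger_gap": opening from 0.0 (shut) to 1.0 (fully open); "grasp_force": force on a finger pad.
Only numpy, scipy, OpenCV 4.12 (cv2) and the standard library are available. Lean on these libraries where they do the work, as an engineer would, in place of code of your own. Each camera call takes 0.05 s, during which the arm holds its last target. There are 200 camera calls.

## Working session

There is one attempt and no reset: what is moved stays moved. The work goes in short steps, each a Python script; the robot and the scene stay as the last script left them, time stands still between calls to the robot, and variables do not carry over. Pictures are saved under pics/ and viewed, at most 10 in all, crops included, and the job is handed in when it is done.

```bash
mkdir -p pics; ls; python3 - <<'E'
from cell import *
import cv2,numpy as np
for c in ["scene","top"]:
    f=grab_frame(c); cv2.imwrite(f"pics/{c}0.png",cv2.resize(f["img"][:,:,::-1],(784,588)))
    np.savez(f"{c}.npz",K=[f[k] for k in("fx","fy","cx","cy")],T=f["cam_to_world"])
    print(c,[round(f[k],1) for k in("fx","fy","cx","cy")],np.round(f["cam_to_world"],3).tolist())
    for n in ["large_key_top","small_key_top","lid_hinge","lid_pad","coffee_machine","mug","child_cup","sugar_jar"]:
        print(n,[(np.round(d["centre"]).tolist(),round(d["score"],2)) for d in tip_of(c,n)[:3]])
s=get_state();print(s["clock"],s["position"],s["eef_rot"])
E
```

```text
pics
scene [389.3, 389.3, 276.1, 209.0] [[0.77, -0.394, 0.501, -0.064], [-0.637, -0.496, 0.589, -0.73], [0.016, -0.774, -0.634, 0.905], [0.0, 0.0, 0.0, 1.0]]
large_key_top []
small_key_top []
lid_hinge []
lid_pad []
coffee_machine [([286.0, 228.0], 0.79)]
mug [([269.0, 231.0], 0.63)]
child_cup []
sugar_jar []
top [543.1, 543.1, 274.4, 209.5] [[-0.002, -0.994, 0.113, 0.378], [-1.0, 0.001, -0.003, -0.044], [0.003, -0.113, -0.994, 1.417], [0.0, 0.0, 0.0, 1.0]]
large_key_top [([231.0, 148.0], 0.55)]
small_key_top [([256.0, 149.0], 0.5)]
lid_hinge [([242.0, 169.0], 0.77)]
lid_pad [([239.0, 185.0], 0.98)]
coffee_machine []
mug [([312.0, 180.0], 0.71)]
child_cup [([152.0, 232.0], 0.93)]
sugar_jar [([368.0, 232.0], 0.63)]
0.9 [ 0.20445498 -0.51061087  0.23129903] [3.08480099e+00 5.94557272e-01 6.13779981e-05]
```

View pics/scene0.png

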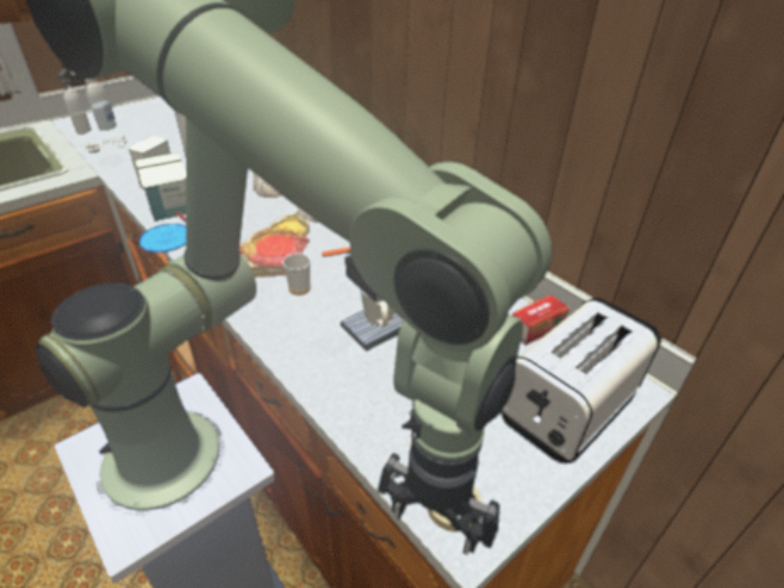

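View pics/top0.png

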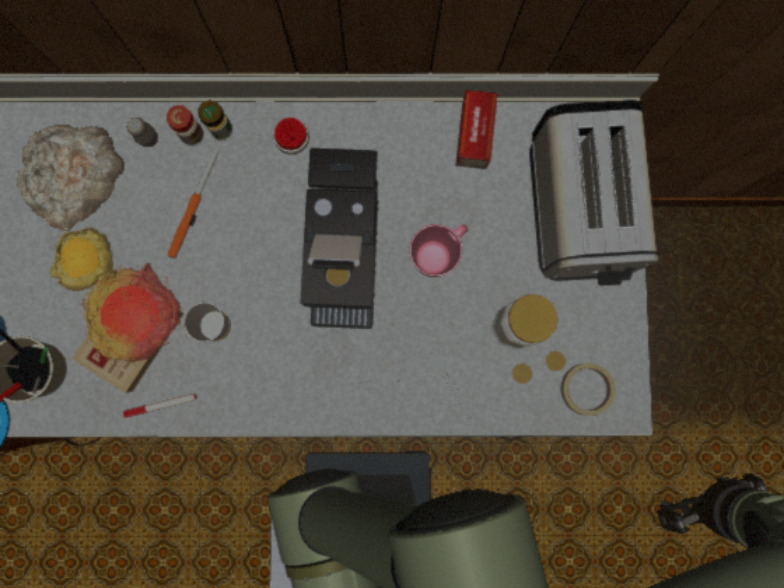

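```bash
cat > h.py <<'E'
import numpy as np
def ray(c,px):
    d=np.load(c+".npz");fx,fy,cx,cy=d["K"];T=d["T"]
    return T[:3,3],T[:3,:3]@np.array([(px[0]-cx)/fx,(px[1]-cy)/fy,1])
def at_z(c,px,z):
    o,v=ray(c,px);return o+v*(z-o[2])/v[2]
E
python3 - <<'E'
from h import *
for n,p,z in [("large",(231,148),.204),("small",(256,149),.204),("hinge",(242,169),.203),("mug",(312,180),.0),("cup",(152,232),0),("jar",(368,232),0)]: print(n,at_z("top",p,z).round(3))
E
```

```text
large [0.657 0.051 0.204]
small [ 0.655 -0.006  0.204]
hinge [0.609 0.026 0.203]
mug [ 0.617 -0.148  0.   ]
cup [0.48  0.271 0.   ]
jar [ 0.479 -0.293  0.   ]
```

The scene view is mostly blocked by the arm. In the top view, scaled to 784 wide, the large key is at (323,207) and the small key at (357,209). The raised lid is at (335,248) and its pink look-alike mug at (437,250). Round things that could be mistaken for the large key are the small key (357,209), the capsule in its well (338,276), the red tin (291,134) and the spare capsules (522,373) and (556,360). I choose the left, larger key. Next is a close check with the wrist camera.

```bash
cat >> h.py <<'E'
from scipy.spatial.transform import Rotation as R
def down(yaw=-0.05,pitch=0.): return (R.from_euler('z',yaw)*R.from_euler('y',pitch)*R.from_rotvec([np.pi,0,0])).as_rotvec()
E
python3 - <<'E'
from cell import *
from h import *
import cv2
s=get_state();p=s["position"]
move_l([p[0],p[1],.42],velocity=.2)
P=[.60,.023,.46]
print(ik(P,down()))
movep(P,down()); grab(20)
s=get_state();f=grab_frame("wrist")
T=np.eye(4);T[:3,:3]=R.from_rotvec(s["eef_rot"]).as_matrix();T[:3,3]=s["position"];T=T@f["T_tool_cam"]
np.savez("wrist.npz",K=[f[k] for k in("fx","fy","cx","cy")],T=T)
cv2.imwrite("pics/w1.png",cv2.resize(f["img"][:,:,::-1],(784,588)))
print(s["clock"],s["position"],T.round(3).tolist())
for n,z in [("large_key_top",.204),("small_key_top",.204),("lid_hinge",.203),("lid_pad",.29)]:
    print(n,[(np.round(d["centre"],1).tolist(),round(d["score"],2),at_z("wrist",d["centre"],z).round(4)) for d in tip_of("wrist",n)[:3]])
E
```

```text
[-0.08457111  0.41307443  0.51006113  1.66778302  0.          3.10702154]
5.125 [0.5999959  0.02305476 0.46000133] [[-0.05, -0.949, -0.31, 0.679], [-0.999, 0.047, 0.016, 0.018], [-0.0, 0.311, -0.95, 0.604], [0.0, 0.0, 0.0, 1.0]]
large_key_top [([257.2, 135.5], 0.6, array([0.6533, 0.0501, 0.204 ])), ([296.8, 131.6], 0.46, array([ 0.6557, -0.0027,  0.204 ]))]
small_key_top [([298.3, 131.8], 0.58, array([ 0.6553, -0.0047,  0.204 ]))]
lid_hinge [([276.1, 170.9], 0.66, array([0.6044, 0.0275, 0.203 ]))]
lid_pad [([275.3, 221.7], 0.6, array([0.5619, 0.0297, 0.29  ]))]
```

View pics/w1.png

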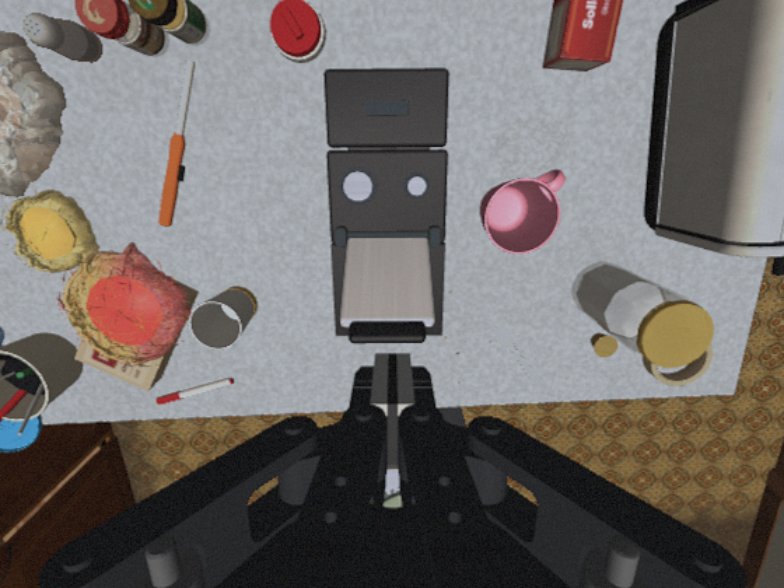

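The wrist view clearly shows the large key on the left at (357,186) and the small key at (416,186). The raised aluminium lid spans (345–435, 237–325), with its black lip at (388,332).

```bash
python3 - <<'E'
from h import *
for n,p in [("L",(357,186)),("S",(416.5,186)),("hinge",(388,236))]: print(n,at_z("wrist",np.array(p)/1.4,.204).round(4))
from scipy.optimize import brentq
def proj(c,X):
    d=np.load(c+".npz");fx,fy,cx,cy=d["K"];T=np.linalg.inv(d["T"]);q=T[:3,:3]@X+T[:3,3];return np.array([fx*q[0]/q[2]+cx,fy*q[1]/q[2]+cy])
for c in("top","wrist"):
  for th in (.7,.8,.9,1.,1.1,1.2):
    hx=.607; pad=np.array([hx-.095*np.cos(th)+.007*np.sin(th),.027,.203+.095*np.sin(th)+.007*np.cos(th)])
    lip=np.array([hx-.123*np.cos(th),.027,.203+.123*np.sin(th)])
    print(c,th,"pad",proj(c,pad).round(),"lip*1.4",(1.4*proj(c,lip)).round())
E
```

```text
L [0.6568 0.0527 0.204 ]
S [ 0.654  -0.0036  0.204 ]
hinge [0.6077 0.0259 0.204 ]
top 0.7 pad [239. 195.] lip*1.4 [335. 289.]
top 0.8 pad [239. 192.] lip*1.4 [334. 283.]
top 0.9 pad [239. 188.] lip*1.4 [334. 276.]
top 1.0 pad [239. 184.] lip*1.4 [334. 269.]
top 1.1 pad [239. 179.] lip*1.4 [333. 261.]
top 1.2 pad [239. 175.] lip*1.4 [333. 253.]
wrist 0.7 pad [279. 233.] lip*1.4 [392. 360.]
wrist 0.8 pad [278. 230.] lip*1.4 [391. 356.]
wrist 0.9 pad [278. 226.] lip*1.4 [391. 350.]
wrist 1.0 pad [278. 221.] lip*1.4 [390. 343.]
wrist 1.1 pad [277. 215.] lip*1.4 [389. 333.]
wrist 1.2 pad [277. 208.] lip*1.4 [388. 322.]
```

```bash
python3 - <<'E'
from cell import *
from h import *
H=np.array([.607,.0265]);u=np.array([np.cos(.05),-np.sin(.05)])
def tcp(th,r=.095,n=.006):
    x=-r*np.cos(th)+n*np.sin(th)+.011; return [*(H+x*u),.203+r*np.sin(th)+n*np.cos(th)]
a=tcp(1.15,n=.02); move_l([a[0],a[1],.36],.2); move_l(a,.08,until_force=8)
for th in (1.0,.85,.7,.55,.4,.25,.12):
    hit=move_l(tcp(th),.06,until_force=15); s=get_state()
    print(th,hit,s["position"].round(4),s["contact_force"].round(1))
    if hit: break
else:
    t=tcp(0);t[2]=.203
    hit=move_l(t,.02,until_force=10); s=get_state(); print(hit,s["position"].round(4),s["contact_force"].round(1),s["clock"])
E
```

```text
1.0 False [0.5719 0.0283 0.2865] [ 0.3 -0.3 -0. ]
0.85 False [0.5596 0.0289 0.2782] [ 0.5  0.2 -1.4]
0.7 False [0.5488 0.0295 0.2686] [0.5 0.5 0.2]
0.55 False [0.5397 0.0299 0.2575] [ 0.4 -0.2  0.2]
0.4 False [0.5324 0.0303 0.2452] [-0.3  0.5  0.5]
0.25 False [0.5268 0.0305 0.2317] [0.6 0.3 1.1]
0.12 False [0.5239 0.0307 0.2197] [ 0.1 -0.2 -0.6]
True [0.5234 0.0307 0.21  ] [-1.1  0.6  7.1] 10.4833
```

The contact height of 0.210 m matches a shut lid. I'll lift and check.

```bash
python3 - <<'E'
from cell import *
from h import *
import cv2
move_l([.5234,.0307,.30],.15)
move_l([.565,.027,.36],.2)
s=get_state();f=grab_frame("wrist")
T=np.eye(4);T[:3,:3]=R.from_rotvec(s["eef_rot"]).as_matrix();T[:3,3]=s["position"];T=T@f["T_tool_cam"]
np.savez("wrist2.npz",K=[f[k] for k in("fx","fy","cx","cy")],T=T)
cv2.imwrite("pics/w2.png",cv2.resize(f["img"][:,:,::-1],(784,588)))
print(s["clock"])
for n,z in [("large_key_top",.204),("small_key_top",.204),("lid_pad",.21)]:
    print(n,[(np.round(d["centre"],1).tolist(),round(d["score"],2),at_z("wrist2",d["centre"],z).round(4)) for d in tip_of("wrist",n)[:2]])
E
```

```text
11.7583
large_key_top [([250.1, 101.2], 0.79, array([0.6557, 0.0504, 0.204 ]))]
small_key_top [([307.8, 98.0], 0.69, array([ 0.6558, -0.0048,  0.204 ]))]
lid_pad [([277.0, 234.9], 0.72, array([0.5183, 0.0319, 0.21  ]))]
```

View pics/w2.png

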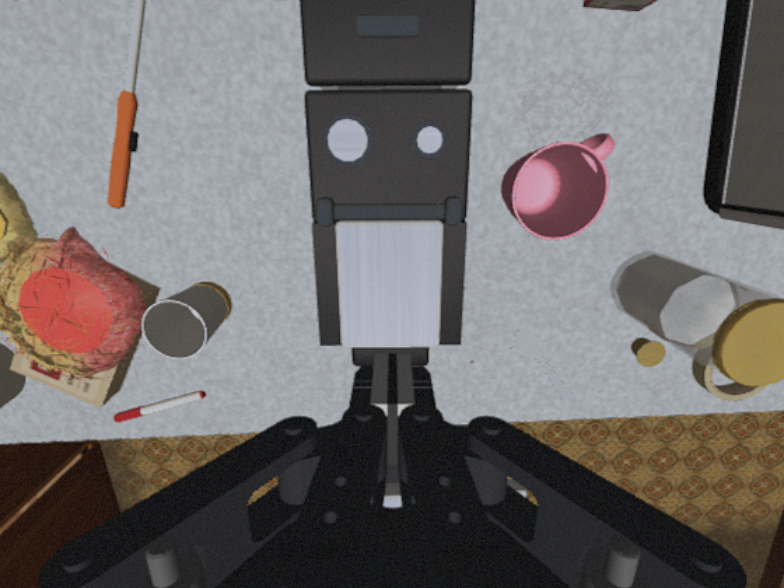

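The lid is flat shut: plate (338–440, 220–347), lip under the fingers. The large key is at (347,140) and the small key at (430,139). I'll press the large key at (0.656, 0.0515).

```bash
python3 - <<'E'
from cell import *
from h import *
move_l([.656,.0515,.30],.2); move_l([.656,.0515,.212],.1)
hit=move_l([.656,.0515,.1965],.015,until_force=9); s=get_state()
print(hit,s["position"].round(4),s["contact_force"].round(1)); sleep(.3)
s=get_state();print(s["position"].round(4),s["contact_force"].round(1))
E
```

```text
Traceback (most recent call last):
cell.MotionError: the arm cannot follow that straight line within its joint ranges
```

```bash
python3 - <<'E'
from cell import *
from h import *
for y in (-.05,.05,.1,.2):print(y,[None if (q:=ik([.656,.0515,z],down(y))) is None else q.round(2) for z in(.30,.2)])
y=.1
movep([.565,.027,.36],down(y)); move_l([.656,.0515,.30],.2); move_l([.656,.0515,.212],.1)
hit=move_l([.656,.0515,.1965],.015,until_force=9); s=get_state()
print(hit,s["position"].round(4),s["contact_force"].round(1)); sleep(.3)
s=get_state();print(s["position"].round(4),s["contact_force"].round(1))
E
```

```text
-0.05 [array([-0.03,  0.51,  0.26,  1.32,  0.  , -3.13]), array([-0.03,  0.55,  0.07,  1.1 ,  0.  , -3.13])]
0.05 [array([-0.03,  0.51,  0.26,  1.32,  0.  ,  3.06]), array([-0.03,  0.55,  0.07,  1.1 ,  0.  ,  3.06])]
0.1 [array([-0.03,  0.51,  0.26,  1.32, -0.  ,  3.01]), array([-0.03,  0.55,  0.07,  1.1 , -0.  ,  3.01])]
0.2 [array([-0.03,  0.51,  0.26,  1.32,  0.  ,  2.91]), array([-0.03,  0.55,  0.07,  1.1 ,  0.  ,  2.91])]
True [0.656  0.0515 0.1992] [-0.1  0.4  4.8]
[0.656  0.0515 0.1991] [-0.2 -0.1  5.7]
```

```bash
python3 - <<'E'
from cell import *
from h import *
import cv2
print(move_l([.656,.0515,.1980],.01,until_force=8)); s=get_state();print(s["position"].round(4),s["contact_force"].round(1)); sleep(.2)
move_l([.656,.0515,.30],.12); move_l([.56,.027,.37],.2)
s=get_state();f=grab_frame("wrist");cv2.imwrite("pics/w3.png",f["img"][:,:,::-1]); print(s["clock"],s["contact_force"].round(1))
E
```

```text
False
[0.656  0.0515 0.1991] [-2.7 -0.   7.4]
17.325 [-0.1 -0.5 -0.9]
```

View pics/w3.png

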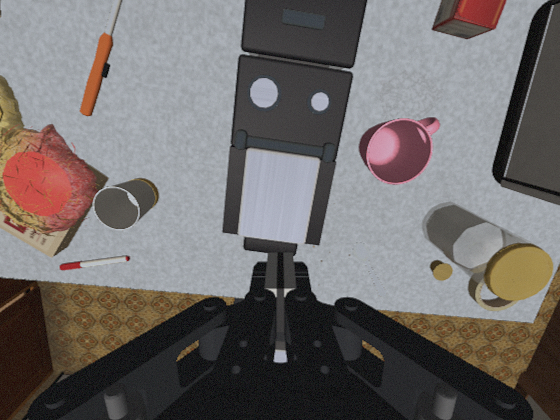

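The lid is still shut (240–320, 148–245). Both keys are up at (264,93) and (320,101), and nothing has moved. At the bottom of the press the key sat against a hard stop at z = 0.199.

```bash
python3 - <<'E'
from cell import *
print(sign_off())
E
```

```text
the job is handed in; nothing more can be done
None
```

I shut the lid, pressed the large key to its stop with a light push and let it spring back. The arm is withdrawn clear of everything, and the job is handed in; the hand-in returned no verdict.

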